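Close three chocolate tins on an indexing lidding table

ROBOT

A 6-joint arm with a two-finger parallel gripper is mounted at the origin on the work surface. World frame = base frame: x ahead of the robot, y to its left, z up, the work surface at z = 0. Lengths are in m, angles in degrees, forces in N, time in s.
With the tool pointing down it reaches from about 0.35 to 0.875 m from the base axis. Payload 4.2 kg.
Tool frame: the origin (TCP) lies midway between the tips of the shut fingers; the grasp point (between the pads) lies 19 mm behind it; z points along the fingers, y is the line along which they close (so a half turn about z gives the same grasp; the last joint's range is limited). The gripper opens to 87 mm and grips with 3 to 60 N. Pads are 19 mm wide; open, the fingers measure 117 mm over their backs; the gripper's body (75 mm by 190 mm) begins 51 mm behind the grasp point.
Start: joints at [81.795, 22.042, 0.453, 0, -68.411, -14.817], TCP at [0.244, 0.575, 0.223] pointing down, gripper open.
Joint ranges: [-179.83, 179.83], [-69.29, 118.12], [-61.27, 80.66], [-181.25, 117.63], [-171.15, -9.14], [-177.46, 177.46]. Speed limits (degrees/s): [159.86, 159.86, 180, 180, 180, 180].

INTERFACE

Orientations are given as [roll, pitch, yaw] about the fixed x, y, z axes, in that order (R = Rz(yaw) Ry(pitch) Rx(roll)).
In Python, from workcell import env gives the robot as it stands. The module is installed in compiled form; this text tells all that it offers. Calls block until the motion is done:
- env.goto(position, orientation): joint-space move of the TCP to a pose.
- env.move_straight(position, rotation=None, rate=0.15, force_limit=None): straight line of the TCP; rotation=None keeps the orientation; rate is the mean speed in m/s. With force_limit (N) it stops when the force on the tool has changed by that much, and returns True; else False.
- env.set_joints(angles): joint-space move.
- env.gripper_to(opening, grasp_force=None): opening from 0.0 (shut) to 1.0 (fully open); grasp_force is the grip in N (None keeps the last); returns when the fingers have stopped.
- env.dwell(seconds).
- env.inverse_kinematics(position, orientation): joint angles nearest the present ones, or None.
- env.read_state(): the state.
- env.grab_frame(name): name is "side" or "top"; returns a dict with "image" (384x512x3 uint8, blue, green, red), "fx", "fy", "cx", "cy" (pixels), "D" ([k1, k2, p1, p2, k3] as OpenCV has them; the pictures are not rectified), "position" and "orientation" of the camera in the world. Camera axes: x right, y up, looking along -z (the intrinsics and any distortion apply to the point x, -y, -z); pixel columns grow to the right and rows downward; lengths in m; the calibration is good to about 2 mm. A picture is of the moment at which its call begins. There is no depth.
A pose or a line that the arm cannot do raises env.Unreachable and nothing moves.
- env.close_job(): hands the job in; it is judged then, once.
Trained networks look in a picture, given as the dict that the camera call returned (one of the last four; its "shot" number tells which), for a name from the list of things; names that differ only in an ending like _2 or _b are one class to them, and where a whole thing is asked for, a point or a joint stands for the part that bears it (a point fixed in the world has none). Each returns a list of dicts, best first, with "score" (0 to 1); they miss things now and then, are a little off and sometimes report something else, mostly with a low value. They report only what shows in the picture. A call takes as long as a camera call. They do not tell look-alikes from the thing itself.
- env.search_frame(picture, thing): "xyz" ([x, y, z] in m, in world coordinates, good to about 4 mm: the middle of the surface that is visible of it).
- env.trace(picture, thing): "mask" (384x512 bool, what is visible of it).
The state is a dict: "clock": time; "joint_positions": joint angles; "qvel": joint speeds; "joint_torque": joint torques, N m; "position": TCP position; "tool_rot": TCP orientation; "force": force on the tool from outside, world axes, zero at the start; "wrist_torque": the same for the moment, N m; "opening": opening from 0.0 (shut) to 1.0 (fully open); "finger_force": force on a finger pad.
Only numpy, scipy, OpenCV 4.12 (cv2) and the standard library are available. Lean on these libraries where they do the work, as an engineer would, in place of code of your own. Each camera call takes 0.05 s, during which the arm holds its last target. There are 200 camera calls.

TASK

Three tins stand on the rotary table with their lids only laid on: close them one after another, pressing each lid fully home only while its tin stands at the pointer, where the table is supported. Start with the tin already at the pointer, then turn the table by its posts one detent at a time, first to the neighbouring tin and then to the last one; never bring the nest with the low grey disc to the pointer. Leave the third tin at the pointer with the table at rest in its detent, all tins and the disc still standing in their nests, and do not disturb the mould, the bowl or the spatula.

Things in the scene. Friction and masses are not known exactly. Their poses are not given: they have to be found in the camera images.
- base: fixed round white base of the rotary lidding table, 256 mm across, 16 mm high; origin at its centre on the work surface, z up; its -x axis points from the turret's axle to the pointer
- hub (a point): point on the turret's vertical axle, at the height of the turret's upper face (45 mm above the work surface)
- station (a point): the pressing position: where a nest's centre stands at the pointer, 85 mm from the axle, at the height of the turret's upper face. The pointer is a dark steel upright with a wedge on top, fixed to the base just outside the turret's rim (40 mm wide, 140 to 180 mm out from the axle, top 56 mm above the work surface)
- turret (a joint): angle of the turret (aluminium disc, 270 mm across, 9 mm thick, upper face 45 mm above the work surface), rad, counter-clockwise seen from above, 0 at the start. Sprung detents every pi/2; turns either way, about 3 N at a post to leave a detent, past half-way it runs on into the next. Four nests (white rings 8 mm high, 73 mm outside diameter) 85 mm from the axle, posts between them
- post0 (a point): centre of the top of one of the four plain steel posts on the turret, by which it is turned: 18 mm diameter, 55 mm tall above the turret's upper face (top 100 mm above the work surface), 105 mm from the axle; it turns with the turret
- post1 (a point): centre of the top of one of the four plain steel posts on the turret, by which it is turned: 18 mm diameter, 55 mm tall above the turret's upper face (top 100 mm above the work surface), 105 mm from the axle; it turns with the turret
- post2 (a point): centre of the top of one of the four plain steel posts on the turret, by which it is turned: 18 mm diameter, 55 mm tall above the turret's upper face (top 100 mm above the work surface), 105 mm from the axle; it turns with the turret
- post3 (a point): centre of the top of one of the four plain steel posts on the turret, by which it is turned: 18 mm diameter, 55 mm tall above the turret's upper face (top 100 mm above the work surface), 105 mm from the axle; it turns with the turret
- tin1: round aluminium tin, 60 mm diameter, 47 mm high without its lid, standing loose in a nest; origin at the centre of its underside, z up; stands at the pointer at the start
- lid1 (a joint): how far the steel lid (60 mm diameter disc, 12 mm thick) of tin1 has been pressed down, m: 0 to 0.002 at the start (standing proud, a gap of 6 to 8 mm below it), 0.008 fully home; takes about 7 N and stays where it is left
- lid1_top (a point): centre of the upper face of the lid of tin1: 60 mm above the turret's upper face when fully proud, 52 mm when home
- tin2: round aluminium tin, 60 mm diameter, 47 mm high without its lid, standing loose in a nest; origin at the centre of its underside, z up; stands at the start in the nest next to tin1, on one side or the other
- lid2 (a joint): how far the steel lid (60 mm diameter disc, 12 mm thick) of tin2 has been pressed down, m: 0 to 0.002 at the start (standing proud, a gap of 6 to 8 mm below it), 0.008 fully home; takes about 7 N and stays where it is left
- lid2_top (a point): centre of the upper face of the lid of tin2: 60 mm above the turret's upper face when fully proud, 52 mm when home
- tin3: round aluminium tin, 60 mm diameter, 47 mm high without its lid, standing loose in a nest; origin at the centre of its underside, z up; stands at the start in the nest across the axle from tin1
- lid3 (a joint): how far the steel lid (60 mm diameter disc, 12 mm thick) of tin3 has been pressed down, m: 0 to 0.002 at the start (standing proud, a gap of 6 to 8 mm below it), 0.008 fully home; takes about 7 N and stays where it is left
- lid3_top (a point): centre of the upper face of the lid of tin3: 60 mm above the turret's upper face when fully proud, 52 mm when home
- blank: low grey plastic disc, 60 mm diameter, 14 mm thick, lying in the fourth, unused nest; origin at the centre of its underside
- mould: bystander: clear plastic tray mould with two chocolate bars, 110 x 275 x 16 mm, lying on the table; origin at the centre of its underside
- bowl: bystander: steel bowl, 110 mm across the rim, 50 mm high; origin at the centre of its underside
- spatula: bystander: spatula lying on the table along its own x, handle to -x
Things that resemble listed ones, but are neither listed nor needed, are in the scene too. Leave any green or yellow look-alike of the tin1 alone.

How it is judged (in metres and radians):
On the way, in this order (a step that is already met when the one before it is completed fails the run):
1. the first tin's lid is pressed home at the pointer (value of joint lid1 above 0.0065 m and horizontal distance between tin1 and station below 0.01 m), for 0.1 s.
2. the table is turned on so that the neighbouring tin rests at the pointer (horizontal distance between tin2 and station below 0.01 m and velocity of joint turret between -0.1 and 0.1 rad/s), for 0.2 s.
3. the second tin's lid is pressed home at the pointer (value of joint lid2 above 0.0065 m and horizontal distance between tin2 and station below 0.01 m), for 0.1 s.
4. the table is turned on so that the last tin rests at the pointer (horizontal distance between tin3 and station below 0.01 m and velocity of joint turret between -0.1 and 0.1 rad/s), for 0.2 s.
5. the third tin's lid is pressed home at the pointer (value of joint lid3 above 0.0065 m and horizontal distance between tin3 and station below 0.01 m), for 0.1 s.
At the end, for the whole second after the job is handed in: All lids pressed in over 6.5 of 8 mm, tin3 within 10 mm of the pressing position, the table at rest (under 0.1 rad/s), all three tins and the blank disc upright (within 0.1 rad) in their nests (77 to 93 mm from the axle, underside under 5 mm above the turret) (all of step 5 and value of joint each of lid1, lid2 above 0.0065 m and velocity of joint turret between -0.1 and 0.1 rad/s and horizontal distance between tin1 and hub between 0.077 and 0.093 m and angle between each of tin1, tin2, tin3, blank's own z axis and vertical below 0.1 rad and height (world z) of each of tin1, tin2, tin3, blank below 0.05 m and horizontal distance between tin2 and hub between 0.077 and 0.093 m and horizontal distance between tin3 and hub between 0.077 and 0.093 m and horizontal distance between blank and hub between 0.077 and 0.093 m); the robot touches nothing.
It fails at once if a lid is pressed (over 4 N by the fingers) while its tin is more than 25 mm from the pressing position ((contact force between lid1 and the fingers above 4 N and horizontal distance between tin1 and station above 0.025 m) or (contact force between lid2 and the fingers above 4 N and horizontal distance between tin2 and station above 0.025 m) or (contact force between lid3 and the fingers above 4 N and horizontal distance between tin3 and station above 0.025 m)).
It fails at once if the blank disc's nest is turned to the pointer (horizontal distance between blank and station below 0.02 m).
It fails at once if the mould, bowl or spatula is moved by more than 30 mm (distance of any of mould, bowl, spatula from where it was at the start of the episode above 0.03 m).
It also fails if it takes over 67 s, if anything falls off the work surface, if the arm or the gripper's body presses on something with over 40 N, if the wrist force passes 120 N, or if a joint passes its speed limit or range.

## Working session

There is one attempt and no reset: what is moved stays moved. The work goes in short steps, each a Python script; the robot and the scene stay as the last script left them, time stands still between calls to the robot, and variables do not carry over. Pictures are saved under pics/ and viewed, at most 10 in all, crops included, and the job is handed in when it is done.

```bash
mkdir -p pics; python3 - <<'E'
from workcell import env
import cv2,numpy as np
for n in ("top","side"):
    f=env.grab_frame(n); cv2.imwrite(f"pics/{n}0.png",f["image"])
    print(n,f["position"],f["orientation"],f["fx"],f["cx"],f["cy"],f["D"])
    for t in ("base","tin1","lid1","turret","post0","blank","mould","bowl","spatula"):
        print(t,[(np.round(d["xyz"],3).tolist(),round(d["score"],2)) for d in env.search_frame(f,t)])
print(env.read_state())
E
```

```text
top [ 0.36907043 -0.00419683  1.15759174] [ 7.98792092e+00 -5.97236079e-02 -8.83524006e+01] 407.4710463670684 266.07212261538103 192.09708645337062 [-0.04564583  0.          0.          0.          0.        ]
base [([0.546, -0.106, 0.044], 0.73)]
tin1 [([0.488, 0.13, 0.058], 0.97), ([0.541, -0.195, 0.103], 0.89), ([0.634, -0.128, 0.105], 0.82), ([0.543, -0.103, 0.045], 0.72), ([0.275, -0.251, 0.057], 0.69)]
lid1 [([0.269, -0.256, 0.059], 0.89), ([0.641, -0.126, 0.106], 0.71), ([0.492, 0.13, 0.06], 0.67), ([0.542, -0.203, 0.103], 0.64), ([0.473, -0.101, 0.102], 0.55), ([0.541, -0.196, 0.104], 0.28)]
turret [([0.55, -0.112, 0.042], 0.83)]
post0 [([0.553, -0.108, 0.045], 0.75), ([0.545, -0.103, 0.045], 0.61)]
blank [([0.571, -0.035, 0.057], 0.62)]
mould [([0.645, -0.126, 0.106], 0.69), ([0.787, 0.053, 0.016], 0.6)]
bowl [([0.545, -0.462, 0.022], 0.79), ([0.57, -0.035, 0.059], 0.61)]
spatula [([0.615, 0.44, 0.002], 0.97), ([0.644, -0.128, 0.104], 0.22)]
side [ 0.3191783  -0.78961857  0.72968189] [ 51.63688791   0.89313443 -15.86159779] 369.0606116747767 258.0820387030604 186.89654290271
[... 772 characters left out ...]
.106], 0.21)]
{'clock': 1.0, 'joint_positions': array([ 8.17971411e+01,  2.20375332e+01,  4.53246034e-01, -1.49733723e-03,
       -6.84117975e+01, -1.48175455e+01]), 'qvel': array([-0.09008976,  0.00298824, -0.07247927,  0.06783906, -0.03891225,
       -0.06220943]), 'joint_torque': array([ 3.51194376e-04, -3.90475380e+01,  1.87621343e+01,  4.22445774e+00,
        1.54358667e-02, -2.20116874e-05]), 'position': array([0.24436398, 0.57521959, 0.22259416]), 'tool_rot': array([-1.79996571e+02,  2.34734052e-03, -2.30209552e+01]), 'force': array([ 0.84283452, -0.07076254,  0.51534556]), 'wrist_torque': array([0.05481819, 0.00662238, 0.00364745]), 'finger_force': 0.0, 'opening': 1.0002859922961282}
```

View pics/top0.png

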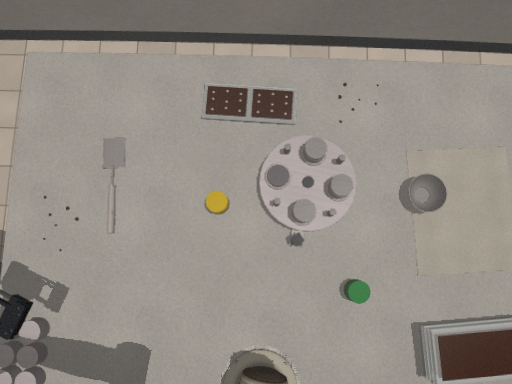

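View pics/side0.png

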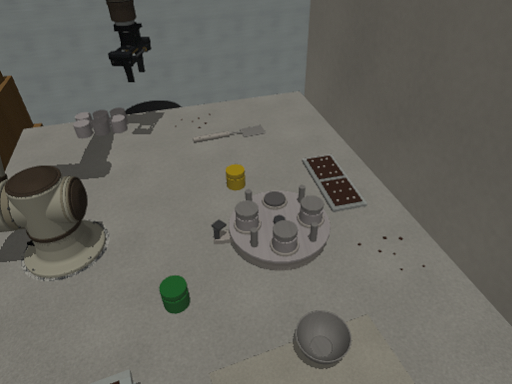

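The top view shows the pointer at (297,239), tin1 at (304,211), tin2 at (341,187) on the -y side, tin3 at (315,150) and the grey blank at (278,177). The side view agrees. The table must therefore turn clockwise, by -90° each time. Next I'll overlay the fitted model on the images to refine it.

```bash
cat > h.py <<'E'
from workcell import env
import numpy as np, cv2
from scipy.spatial.transform import Rotation as R
HUB=np.array([.5572,-.117]); PSI=-9.2
def polar(r,deg,z): 
    a=np.radians(deg+PSI); return np.array([HUB[0]+r*np.cos(a),HUB[1]+r*np.sin(a),z])
def project(f,P):
    C=R.from_euler("xyz",f["orientation"],degrees=True).as_matrix()
    p=(np.atleast_2d(P)-f["position"])@C*[1,-1,-1]
    K=np.array([[f["fx"],0,f["cx"]],[0,f["fy"],f["cy"]],[0,0,1]])
    return cv2.projectPoints(p,np.zeros(3),np.zeros(3),K,np.array(f["D"],float))[0][:,0]
def overlay(f,name,c,tz=.104,s=5,w=(150,115)):
    x0,y0=int(c[0]-w[0]/2),int(c[1]-w[1]/2)
    im=cv2.resize(f["image"][y0:y0+w[1],x0:x0+w[0]],None,fx=s,fy=s,interpolation=cv2.INTER_CUBIC)
    t=np.arange(0,361,10)
    def circ(ctr,r,z,col):
        P=np.c_[ctr[0]+r*np.cos(np.radians(t)),ctr[1]+r*np.sin(np.radians(t)),np.full(len(t),z)]
        q=(project(f,P)+.5-[x0,y0])*s
        cv2.polylines(im,[q.astype(np.int32)],False,col,1)
    circ(HUB,.135,.045,(0,255,0))
    for a in (0,90,180,270):
        circ(polar(.085,a,0),.030,tz if a!=90 else .061,(0,0,255)); circ(polar(.085,a,0),.0365,.053,(0,255,255))
        circ(polar(.105,a+45,0),.009,.1,(255,0,0))
    cv2.imwrite(f"pics/{name}.png",im)
E
python3 - <<'E'
from h import *
f=env.grab_frame("top"); overlay(f,"ov_top",(307,190))
f=env.grab_frame("side"); overlay(f,"ov_side",(279,230))
E
```

```text
(no output)
```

View pics/ov_top.png

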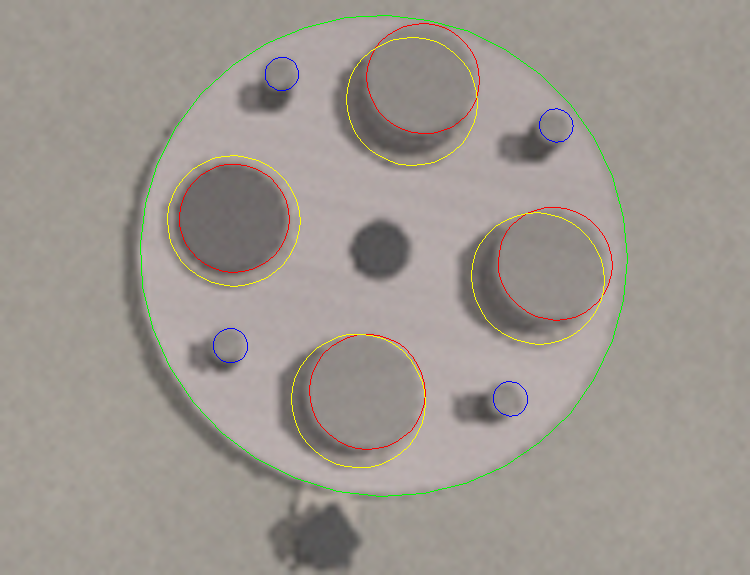

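View pics/ov_side.png

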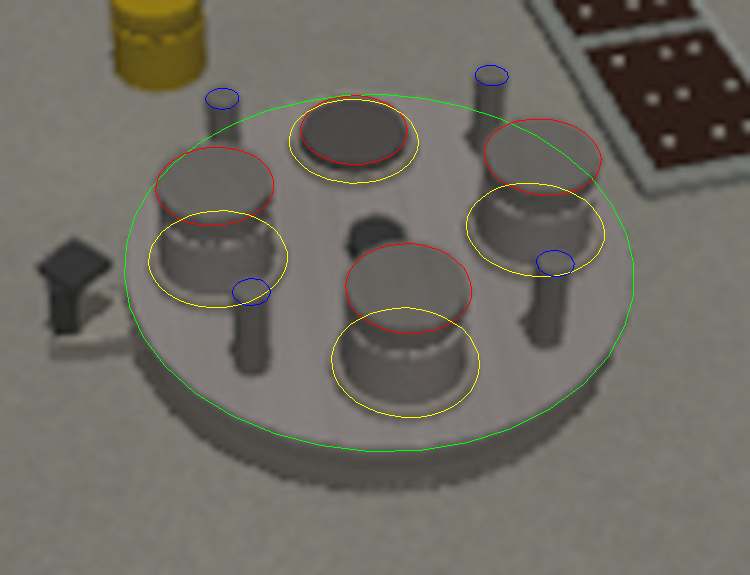

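The overlay matches both images within about 2 mm. Now I'll press lid1.

```bash
cat >> h.py <<'E'
YAW=135+PSI-180
def press():
    env.gripper_to(0.0,20)
    p=polar(.085,180,.125); env.goto(p,[180,0,YAW])
    z0=env.read_state()["force"][2]
    p[2]=.0945
    hit=env.move_straight(p,rate=.012,force_limit=22)
    s=env.read_state(); print("press",hit,s["position"].round(4),(s["force"][2]-z0).round(1))
    env.dwell(.2); s=env.read_state(); print("held",s["position"].round(4),(s["force"][2]-z0).round(1),s["clock"])
    p[2]=.16; env.move_straight(p,rate=.1)
def turn(gap=.026):
    env.gripper_to(gap/.087)
    q=polar(.105,135,.17); env.goto(q,[180,0,YAW])
    q[2]=.072; print("down hit",env.move_straight(q,rate=.08,force_limit=12))
    fm=0
    for d in range(10,91,10):
        env.move_straight(polar(.105,135-d,.072),[180,0,YAW-d],rate=.07)
        fm=max(fm,np.linalg.norm(env.read_state()["force"][:2]))
    env.dwell(.5); s=env.read_state(); print("arc maxF",fm.round(1),"end",s["force"].round(1),s["clock"])
    env.gripper_to(.032/.087); env.dwell(.3)
    env.move_straight(polar(.105,45,.17),rate=.1)
E
python3 - <<'E'
from h import *
for d in range(0,91,30):
    j=env.inverse_kinematics(polar(.105,135-d,.072),[180,0,YAW-d]); print(None if j is None else np.round(j))
press()
E
```

```text
[ 15.  20. -29.   0. -42.  21.]
[ 16.  24. -22.   0. -45. -10.]
[ 13.  28. -14.   0. -48. -38.]
[  9.  32.  -7.   0. -51. -64.]
press True [ 0.4733 -0.1036  0.0979] 3.7
held [ 0.4733 -0.1036  0.0979] 5.4 7.7083
```

```bash
cat >> h.py <<'E'
def press2():
    p=polar(.085,180,.106); env.move_straight(p,rate=.1)
    z0=env.read_state()["force"][2]
    for z in np.arange(.1,.0939,-.001):
        p[2]=z; hit=env.move_straight(p,rate=.01,force_limit=35); env.dwell(.1)
        s=env.read_state(); F=s["force"][2]-z0; print(round(z,4),hit,s["position"][2].round(4),F.round(1))
        if hit or F>25: break
    print(s["clock"]); p[2]=.16; env.move_straight(p,rate=.15)
E
python3 - <<'E'
from h import *
press2()
f=env.grab_frame("side"); cv2.imwrite("pics/p1.png",cv2.resize(f["image"][170:290,200:360],None,fx=5,fy=5,interpolation=cv2.INTER_CUBIC))
E
```

```text
0.1 False 0.1001 0.6
0.099 False 0.099 -0.1
0.098 False 0.098 0.2
0.097 False 0.0979 6.4
0.096 False 0.0978 12.2
0.095 False 0.0977 18.2
0.094 False 0.0976 23.9
12.125
```

View pics/p1.png

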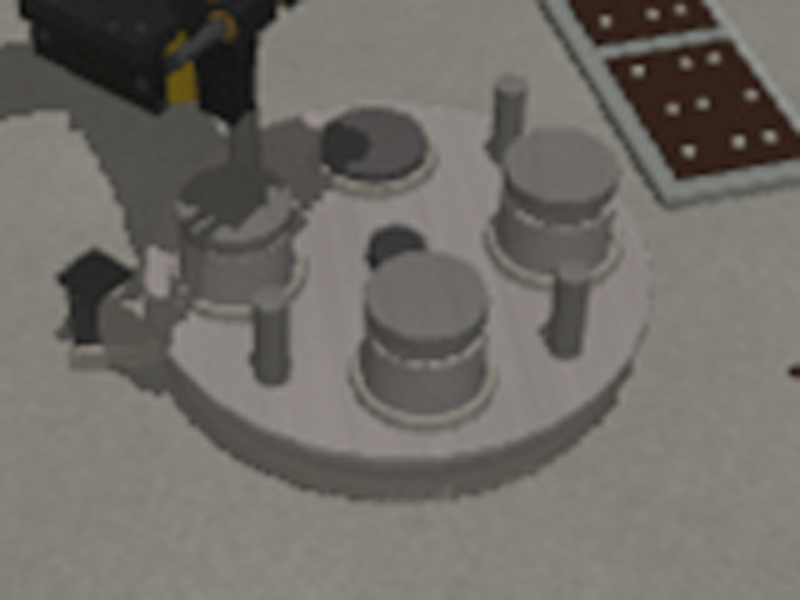

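Lid1 (crop ~(240,210)) is home: its gap has closed and there is a hard stop at 0.0978, while the other two lids still stand proud. Now I'll turn the table one detent.

```bash
python3 - <<'E'
from h import *
turn()
env.goto(polar(.085,180,.19),[180,0,YAW])
f=env.grab_frame("side"); overlay(f,"t1",(279,230))
print([(np.round(d["xyz"],3).tolist(),round(d["score"],2)) for d in env.search_frame(f,"blank")],env.read_state()["clock"])
E
```

```text
down hit False
arc maxF 2.7 end [-0.7 -0.7  0.1] 19.4667
[([0.643, -0.132, 0.062], 0.76)] 22.875
```

View pics/t1.png

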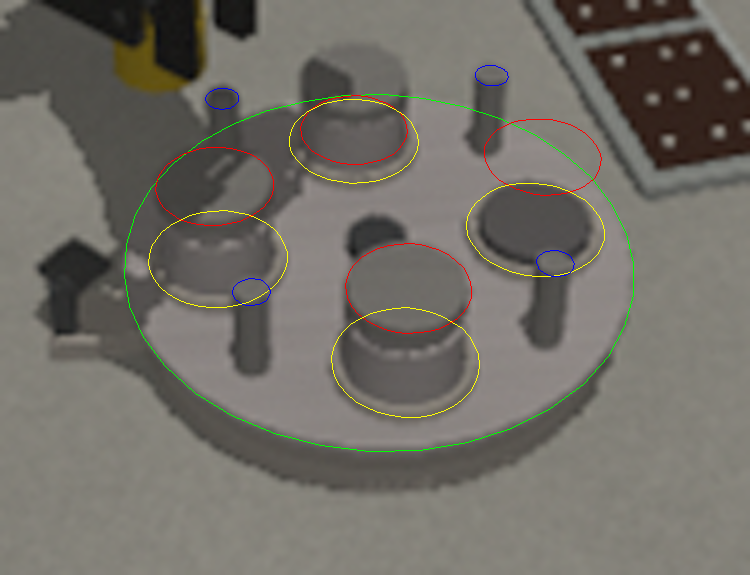

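The table turned exactly one detent. Tin2 is at the pointer (crop (215,185)) and the blank is at the far side (535,225). Next I'll press lid2, turn again, and press lid3 if the checks pass.

```bash
python3 - <<'E'
from h import *
press(); press2()
turn()
env.goto(polar(.085,180,.19),[180,0,YAW])
f=env.grab_frame("side"); overlay(f,"t2",(279,230))
print([(np.round(d["xyz"],3).tolist(),round(d["score"],2)) for d in env.search_frame(f,"blank")],env.read_state()["clock"])
E
```

```text
press True [ 0.4733 -0.1036  0.0979] 3.4
held [ 0.4734 -0.1036  0.0979] 3.8 26.6417
0.1 False 0.1 -0.2
0.099 False 0.099 -0.5
0.098 False 0.098 -0.0
0.097 False 0.0979 4.6
0.096 False 0.0978 11.6
0.095 False 0.0977 17.2
0.094 False 0.0976 23.2
31.0583
down hit False
arc maxF 2.9 end [-0.6 -0.4  0.8] 38.35
[([0.541, -0.205, 0.061], 0.69), ([0.567, -0.049, 0.091], 0.6)] 41.7583
```

View pics/t2.png

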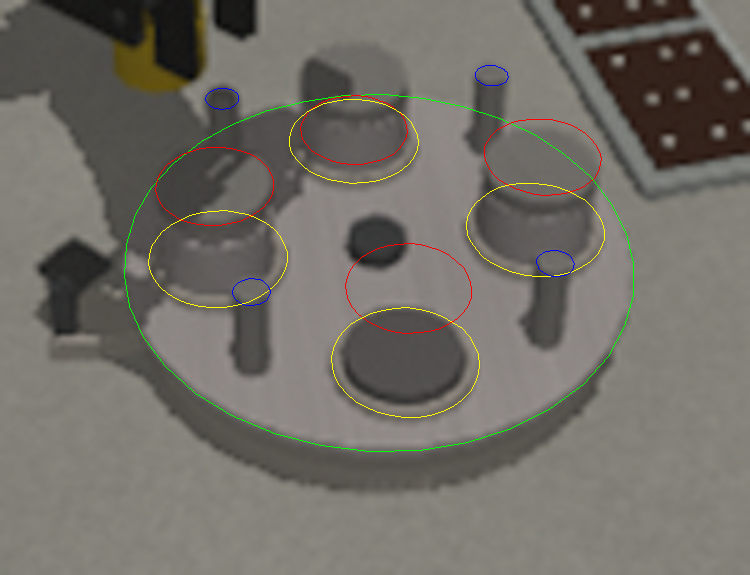

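Tin3 is now at the pointer (crop (215,185)) and the blank is at (405,360), with every tin seated. Now I'll press lid3 and clear the arm.

```bash
python3 - <<'E'
from h import *
press(); press2()
env.goto([.35,.25,.3],[180,0,YAW])
f=env.grab_frame("side"); overlay(f,"t3",(279,230),tz=.097); print(env.read_state()["clock"])
E
```

```text
press True [ 0.4733 -0.1036  0.0979] 3.9
held [ 0.4733 -0.1036  0.0979] 4.6 45.5167
0.1 False 0.1 -1.6
0.099 False 0.099 -0.6
0.098 False 0.098 -1.2
0.097 False 0.0978 5.6
0.096 False 0.0978 10.9
0.095 False 0.0977 17.1
0.094 False 0.0976 22.7
49.9333
52.0583
```

View pics/t3.png

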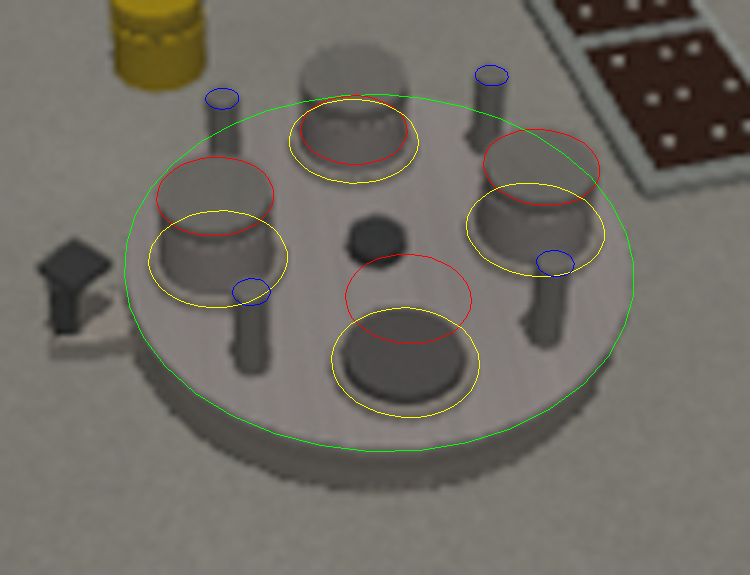

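All three lids look closed, with the left and right ones matching the home-height circles. Tin3 is at the pointer (215,195) and the blank sits in its nest.

```bash
python3 -c "
from workcell import env
print(env.close_job())"
```

```text
the job is handed in; nothing more can be done
None
```

The job is handed in with no verdict returned: all three lids were pressed to a hard stop at the pointer, and tin3 was left there with the table in its detent, the tins and disc in their nests, and the arm clear.

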